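# Indent a plaster bar in the bench hardness tester

## Robot

A 6-joint arm with a two-finger parallel gripper is mounted at the origin on a cart in front of the work surface, level with it; the furniture and walls round the work are solid. World frame = base frame: x ahead of the robot, y to its left, z up, the work surface at z = 0. Lengths are in mm, angles in rad, forces in N, time in s.
With the tool pointing down it reaches from about 400 to 925 mm from the base axis. Payload 12.5 kg.
Tool frame: the origin (TCP) lies between the finger pads; the fingertips stand 19 mm ahead of it and the grasp point (between the pads) is the TCP (env.nose_length is the distance from the TCP to the fingertips, in mm); z points along the fingers, y is the line along which they close (so a half turn about z gives the same grasp; the last joint's range is limited). The gripper opens to 95 mm and grips with 3 to 60 N. Pads are 20 mm wide; open, the fingers measure 119 mm over their backs; the gripper's body (75 mm by 180 mm) begins 59 mm behind the grasp point.
Start: joints at [1.18, 0.491, 1.559, -0, 1.092, -0.106], TCP at [175.585, 599.845, 233.661] pointing down, gripper open.
Joint ranges: [-3.1, 3.1], [-0.84, 2.19], [0.05, 2.79], [-1.13, 4.28], [0.06, 2.93], [-2.69, 2.69]. Speed limits (rad/s): [2.22, 2.22, 2.79, 3.14, 3.14, 3.14].

## Interface

Orientations are given as [roll, pitch, yaw] about the fixed x, y, z axes, in that order (R = Rz(yaw) Ry(pitch) Rx(roll)).
In Python, from cell import env gives the robot as it stands. The module is installed in compiled form; this text tells all that it offers.
- The arm moves only by the tool drive_tool, never from a script. Its argument "rows" is a list that holds one entry, the list of rows, each a list of 7 numbers: the shift along the tool's x, y, z scaled (see below), then the turn, a rotation vector about the tool's x, y, z scaled (see below), then the opening, from 0 (shut) to 1 (fully open). In form: [[[tx, ty, tz, ax, ay, az, jaw], ...]]. A call has 1 to 5 rows; each row shifts and turns the commanded pose from where the row before left it, along the tool's axes as they then stand; what a row does not reach is not made up. The controller multiplies each number of a shift by 250 mm and each number of a turn by 180 degrees. A row lasts 1/8 s, in which the tool goes at most 62.5 mm and 10.7 degrees, less where a joint would pass 70% of its speed; a pose out of reach is approached as far as the arm can. A call with a number of a shift or a turn outside -1 to 1 is refused whole. A call with a gripper value outside its range is refused whole. The fingers move at their own pace and stop on an object; the grip force is fixed at half the most. Time passes only in rows, so rows that do not move let the fingers close. It gives the time, the measured TCP pose, the force, the opening and the grip force at its end, in the units of the state.
- env.state(): the state, without advancing time (a new reading comes with each control period).
- env.read_camera(name): name is "scene" or "side" or "wrist"; returns a dict with "color" (400x640x3 uint8, blue, green, red), "camera_matrix" (3x3 intrinsics, pixels), "pose" (4x4, takes a point from camera to world coordinates). Camera axes: x right, y up, looking along -z (the intrinsics and any distortion apply to the point x, -y, -z); pixel columns grow to the right and rows downward; lengths in mm; the calibration is good to about 2 mm. A picture is of the moment at which its call begins. There is no depth.
- env.job_done(): hands the job in; it is judged then, once.
Trained networks look in a picture, given as the dict that the camera call returned (one of the last four; its "shot" number tells which), for a name from the list of things; names that differ only in an ending like _2 or _b are one class to them, and where a whole thing is asked for, a point or a joint stands for the part that bears it (a point fixed in the world has none). Each returns a list of dicts, best first, with "score" (0 to 1); they miss things now and then, are a little off and sometimes report something else, mostly with a low value. They report only what shows in the picture. A call takes as long as a camera call. They do not tell look-alikes from the thing itself.
- env.search_frame(name, picture): "at" ([x, y, z] in mm, in the coordinates of the camera as it stood for that picture, good to about 4 mm: the middle of the surface that is visible of it).
- env.place_of(name, picture): "at" ([x, y, z] in mm, in the coordinates of the camera as it stood for that picture, good to about 4 mm: a listed point, or the origin of a listed thing).
The state is a dict: "t": time; "joints": joint angles; "qvel": joint speeds; "tau": joint torques, N m; "eef_pos": TCP position; "tcp_rot": TCP orientation; "ft_force": force on the tool from outside, world axes, zero at the start; "moment": the same for the moment, N m; "opening": opening from 0.0 (shut) to 1.0 (fully open); "grip_force": force on a finger pad.
Only numpy, scipy, OpenCV 4.12 (cv2) and the standard library are available. Lean on these libraries where they do the work, as an engineer would, in place of code of your own. Each camera call takes 0.05 s, during which the arm holds its last target. There are 200 camera calls.

## Task

Set the plaster bar up in the bench hardness tester: with the hold-down clamp thrown open, lay the bar flat in the channel, slide it under the plunger fully home against the end stop, and throw the clamp over so that its foot holds the bar. Only then press the sprung plunger right down until it bottoms on its stop, keep it there for about half a second and let it come all the way up again. Leave the bar home and clamped, and do not knock the other things on the table about.

Things in the scene. Friction and masses are not known exactly. Their poses are not given: they have to be found in the camera images.
- tester: Bench hardness tester, bolted down. Grey base plate 14 mm thick, x -165..135, y -56..56 mm, with a wing at +y (to y 135, x -87..-3) that carries the clamp. Origin on the table top; axes z up, x along the channel from its open front end (-x, robot side) to the end stop (+x). In front of x = 20 nothing but the clamp stands over the channel. Tester coordinates below are in this frame, mm.
- channel_front (a point): Front end of the channel (tester x -139, y 0, z 22), axes as the tester's. Bed top z 22, x -161..93. Two straight rails with inner faces at y = +-20.5 (41 mm apart), 9 mm thick, tops at z 30, from x = -139 to 86; flared lead-ins at their front ends out to x = -163.
- bed_home (a point): Where the middle of the underside of a bar that is fully home lies on the bed (tester x 5, y 0, z 22), axes as the tester's. The bar's front end is then at x -75 and its top at z 50.
- stop_face (a point): Foot of the end stop's face (tester x 85, y 0, z 22); stop 22 mm high. C-frame behind and above it: column x 99..133, y +-26, up to z 150; beam x 33..133, y +-20, z 106..142; upright sleeve of radius 21 on the plunger axis (x 45, y 0), z 88..155, whose top is the plunger's stop.
- clamp (a joint): Over-centre hold-down clamp, rad. 0 = closed: arm level across the channel, foot down (also with a bar under it, which it presses with about 4 N). 1.25 = open: arm raised, no part of it within 50 mm of the channel's centre line. A spring (0.3 N m at the ends) throws it to the nearer end, middle 0.63: push the handle past the middle. It starts closed.
- clamp_pivot (a point): Pivot of the clamp (tester x -45, y 100, z 62), pivot axis along tester x. Bracket 26 x 26 mm, top z 72. The foot arm reaches from here 107 mm towards the channel when closed, 12 mm wide, its foot's underside at z 49, 1 mm below the top of a bar on the bed; the foot's axis is 100 mm from the pivot.
- handle_grip (a point): Middle of the clamp's black handle grip, 80 mm from the pivot; radius 9.5 mm, 50 to 110 mm along the handle, on a rod of radius 5. Closed, the handle leans 0.55 rad from upright towards the channel (tester -y); open, 0.70 rad away from it (+y). Push it along tester y; to open it keep the fingertips above z 115, clear of the rising arm. Upright, its top is at z 172.
- clamp_foot: Rubber foot of the clamp, 20 mm across, 7.5 mm high; origin at the centre of its underside.
- plunger (a joint): Travel of the sprung plunger, m: 0 = up (at rest), 0.014 = fully down on its stop. It pushes back with about 5 N at the top and, with the ball on a bar, 14 N at the bottom, and comes up by itself.
- plunger_top (a point): Centre of the top of the plunger's black palm cap (46 mm across, 26 mm high, flat top about 38 mm across), z = 195 mm when up. Press straight down.
- indenter: Ball-ended rod under the plunger (ball radius 5 mm), at tester x = 45, y = 0. Origin at the lowest point of the ball, z = 56 mm at rest, 6 mm above the top of a bar on the bed. It goes down with the plunger, meets the bar and then yields on its own spring, up to 5 N.
- bar: White plaster bar, plain rectangular, 35 x 160 x 28 mm (x, y, z), 150 to 250 g, lying flat on the table at the left or right of the tester at any yaw. Origin: centre of its underside. Its long axis is local y. Either end may go to the stop. The lemon lies 5 to 20 mm beside one half of it.
- lemon: Bystander: white plaster lemon 48 x 80 x 43 mm, lying close beside one half of the bar, its length roughly along the bar. Origin: centre of its underside; length along its local y.
- bowl: Bystander: mixing bowl, 124 mm across, 63 mm high, on the other side of the tester from the bar. Origin: centre of its underside.
- tin: Bystander: round tin, 73 mm across, 94 mm high, standing close to the tester's right (-y) side. Origin: centre of its underside.
- pier_model: Bystander: white plaster model of four piers, 80 x 130 x 119 mm, behind the tester on its left. Origin: centre of its underside.
- finial: Bystander: tall white plaster star on a stem, 111 x 114 mm across, 284 mm high, behind on the right. (Fixed clutter stands along the back, beyond x = 0.8 m, and the sides, beyond |y| = 0.4 m; some low tools lie in front, x under 0.36 m.) Origin: centre of its underside.
- egg: Bystander: white plaster egg 44 x 52 x 39 mm, lying near the bowl. Origin: centre of its underside.
There are look-alikes about, which are no part of the job. What is meant by the bar is not blue or orange, and is the larger of those in its own colour.

How it is judged (in metres and radians):
On the way, in this order (a step that is already met when the one before it is completed fails the run):
1. the bar lies in the channel, home against the end stop (centre within 5 mm of home along it, 5 mm across) (x of bar in the frame of tester between 0 and 0.009 m and y of bar in the frame of tester between -0.005 and 0.005 m and angle between the y axis of bar and the x axis of tester, either way round below 0.07 rad and angle between the z axis of bar and the z axis of tester, either way round below 0.04 rad and height (world z) of bar below 0.053 m), for 0.1 s.
2. the clamp is thrown over and its foot presses on the bar that is home (all of step 1 and value of joint clamp below 0.08 rad and contact force between clamp_foot and bar above 1 N), for 0.2 s.
3. the plunger is held fully down on its stop with the ball loaded on the clamped bar (all of step 2 and value of joint plunger above 0.0125 m and contact force between indenter and bar above 3 N), for 0.3 s.
At the end, for the whole second after the job is handed in: The bar lies flat in the channel, its centre within 5 mm of home along the channel and across it, in line with it within 0.07 rad and at rest; the clamp is closed (under 0.08 rad) with its foot pressing on the bar with over 1 N; the plunger is up again (under 1 mm) (all of step 2 and value of joint plunger below 0.001 m and linear speed of bar below 0.01 m/s); the robot touches nothing.
It fails at once if the plunger is pressed while the clamp is not closed (value of joint plunger above 0.004 m and value of joint clamp above 0.3 rad).
It fails at once if a bystander is moved by more than 30 mm (distance of any of lemon, bowl, tin, pier_model, finial, egg from where it was at the start of the episode above 0.03 m).
It fails at once if the finial, the pier model or the tin is tipped (angle between any of finial, pier_model, tin's own z axis and vertical above 0.35 rad).
It also fails if it takes over 72 s, if anything falls off the work surface, if the arm or the gripper's body presses on something with over 40 N, if the wrist force passes 120 N, or if a joint passes its speed limit or range.

## Working session

There is one attempt and no reset: what is moved stays moved. The work goes in short steps, Python scripts to look and compute and a tool call to move; the robot and the scene stay as the last step left them, time stands still between calls to the robot, and variables do not carry over. Pictures are saved under pics/ and viewed, at most 10 in all, crops included, and the job is handed in when it is done.

Besides the shell and the picture viewer there is one more tool, called after "Emit:" as a command line: name --argument value ..., lists and objects as JSON in quotes. drive_tool: Moves the arm, as the interface text tells. Its arguments: {"type":"object","properties":{"rows":{"type":"array","items":{"type":"array","items":{"type":"array","items":{"type":"number","minimum":-1,"maximum":1}}}}},"required":["rows"]}

```bash
mkdir -p pics; cat > h.py <<'E'
import numpy as np, cv2
from cell import env
def look(cam,save=None,names=(),full=True):
    p=env.read_camera(cam)
    if save: cv2.imwrite('pics/'+save,p['color'])
    P=np.array(p['pose'])
    out={}
    for n in names:
        for f in ('place_of',):
            r=getattr(env,f)(n,p)
            out[n]=[(round(float(d['score']),2),np.round((P@np.r_[d['at'],1])[:3],1).tolist()) for d in r[:3]]
    return p,out
def pix(p,w):
    P=np.array(p['pose']);c=np.linalg.inv(P)@np.r_[w,1]
    k=np.array(p['camera_matrix'])@np.array([c[0],-c[1],-c[2]])
    return k[:2]/k[2]
def ray(p,u,z):
    P=np.array(p['pose']);d=np.linalg.inv(np.array(p['camera_matrix']))@np.array([u[0],u[1],1.])
    d=P[:3,:3]@np.array([d[0],-d[1],-d[2]]);o=P[:3,3]
    return o+d*(z-o[2])/d[2]
E
python3 - <<'E'
from h import *
N=['tester','channel_front','bed_home','stop_face','clamp_pivot','handle_grip','plunger_top','bar','lemon','tin','bowl','egg']
for c in ('scene','side'):
    p,o=look(c,c+'1.png',N)
    print(c,np.round(np.array(p['pose'])[:3,3]))
    for n in N: print(n,o[n])
print(env.state())
E
```

```text
scene [ -167. -1131.  1032.]
tester [(0.87, [654.8, -11.3, 0.3]), (0.62, [466.6, -349.0, 1.6])]
channel_front [(0.73, [515.8, 8.2, 22.5])]
bed_home [(0.77, [655.4, -10.5, 23.5]), (0.71, [525.7, -385.2, 0.8])]
stop_face [(0.72, [734.5, -20.1, 20.5]), (0.31, [523.7, -386.9, 1.4])]
clamp_pivot [(0.96, [615.4, 91.3, 61.0]), (0.57, [513.5, 8.8, 23.3])]
handle_grip [(0.53, [513.4, 11.2, 21.9]), (0.52, [606.1, 53.1, 132.1])]
plunger_top [(0.56, [724.9, -307.8, 5.2]), (0.46, [698.9, -12.6, 191.8])]
bar [(0.78, [456.9, -496.4, 0.8]), (0.65, [463.0, -191.9, 0.8]), (0.64, [465.2, -345.5, 2.0])]
lemon [(0.51, [527.7, -383.9, 3.4])]
tin [(0.93, [643.7, -122.5, 4.2])]
bowl [(0.7, [528.0, -387.0, 1.7]), (0.69, [466.8, 312.9, -2.6])]
egg [(0.66, [376.3, 265.6, -0.5]), (0.28, [466.6, 312.3, -1.0])]
side [ 485. 1149. 1105.]
tester [(0.9, [647.1, -9.8, -0.2])]
channel_front [(0.62, [510.3, 1.1, 21.5])]
bed_home [(0.87, [651.0, -7.1, 21.5]), (0.44, [650.1, -8.3, 2.0])]
stop_face [(0.87, [730.6, -21.1, 22.5])]
clamp_pivot [(0.69, [612.1, 94.6, 60.2]), (0.69, [728.2, -22.3, 21.8])]
handle_grip [(0.67, [69
[... 346 characters left out ...]
63.3, 1.8])]
{'t': 1.3, 'joints': array([ 1.18041873e+00,  4.90910668e-01,  1.55889519e+00, -1.19155735e-05,
        1.09168545e+00, -1.05589272e-01]), 'qvel': array([-8.13580107e-04,  5.08623153e-05,  1.60943907e-04, -4.27093508e-04,
       -5.83289165e-04, -1.09037031e-03]), 'tau': array([ 8.71269967e-04, -6.12471986e+01, -2.58441192e+01,  6.93434919e-02,
        4.45237686e-02, -1.40188848e-05]), 'eef_pos': array([175.57910053, 599.85345332, 233.65597304]), 'tcp_rot': array([3.14149298e+00, 2.11971549e-05, 2.85680982e+00]), 'ft_force': array([ 1.06049497, -0.01412368, -0.5454769 ]), 'moment': array([-0.04882837,  0.07018459,  0.00644439]), 'grip_force': 0.0, 'opening': 0.9996317550316963}
```

View pics/scene1.png

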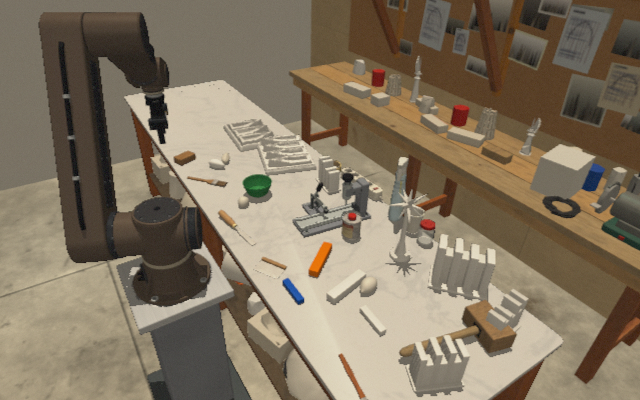

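View pics/side1.png

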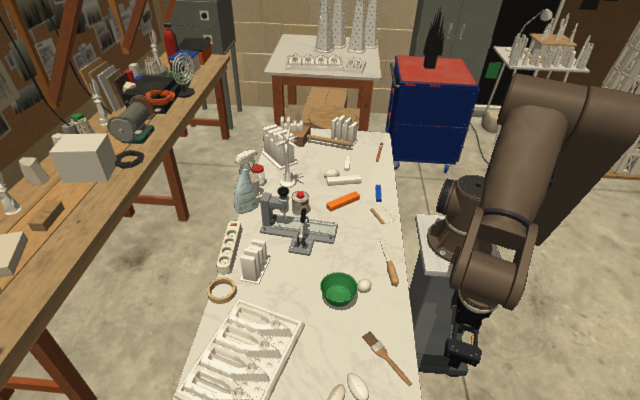

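The scene view shows the white bar at about pixel (347,286), with the lemon beside it at (369,285). The smaller white look-alike is at (373,320), the orange one at (320,260) and the blue one at (292,291). The side view agrees. The tester's yaw is about -0.115. I'll move to above the clamp with the fingers shut and look with the wrist camera there.

```bash
cat >> h.py <<'E'
from scipy.spatial.transform import Rotation as Ro
import sys
def plan(wps,jaw,start=None,vmax=50,wmax=9):
    """wps: list of (xyz, yaw, tilt) ; tool-down, tilt about tool y. prints rows"""
    s=env.state()
    p=np.array(s['eef_pos']);R=Ro.from_euler('xyz',s['tcp_rot'])
    if start is not None: p=np.array(start[0],float);R=orient(*start[1:])
    rows=[]
    for w in wps:
        t=np.array(w[0],float);Rt=orient(w[1],w[2] if len(w)>2 else 0)
        v=w[3] if len(w)>3 else vmax
        rv=(R.inv()*Rt).as_rotvec()
        n=max(1,int(np.ceil(max(np.linalg.norm(t-p)/v,np.degrees(np.linalg.norm(rv))/wmax))))
        for i in range(n):
            d=R.inv().apply((t-p)/(n-i))/250
            rv=(R.inv()*Rt).as_rotvec()/(n-i)
            row=np.round(np.r_[d,rv/np.pi],3)
            rows.append(row.tolist()+[jaw])
            p=p+R.apply(row[:3]*250);R=R*Ro.from_rotvec(row[3:]*np.pi)
        rows.append('|')
    out=[];c=[]
    for r in rows:
        if r!='|': c.append(r)
    for i in range(0,len(c),5): print([c[i:i+5]])
    print('end',np.round(p,1),np.round(R.as_euler('xyz'),3))
def orient(yaw,tilt=0):
    return Ro.from_euler('xyz',[np.pi,0,yaw])*Ro.from_euler('y',tilt)
YT=-0.115
def T(x,y,z,o=(651,-10.5)):
    c,s=np.cos(YT),np.sin(YT)
    return [o[0]+c*x-s*y,o[1]+s*x+c*y,z]
E
python3 - <<'E'
from h import *
plan([(T(-45,10,330),np.pi+YT)],0)
E
```

```text
[[[-0.155, -0.12, -0.026, 0.0, 0.0, -0.004, 0], [-0.154, -0.122, -0.026, 0.0, 0.0, -0.004, 0], [-0.152, -0.124, -0.026, 0.0, 0.0, -0.004, 0], [-0.15, -0.126, -0.026, 0.0, 0.0, -0.004, 0], [-0.149, -0.128, -0.026, 0.0, 0.0, -0.003, 0]]]
[[[-0.148, -0.129, -0.026, 0.0, 0.0, -0.004, 0], [-0.146, -0.131, -0.026, 0.0, 0.0, -0.003, 0], [-0.145, -0.132, -0.025, 0.0, 0.0, -0.004, 0], [-0.143, -0.134, -0.026, 0.0, 0.0, -0.003, 0], [-0.142, -0.135, -0.025, 0.0, 0.0, -0.004, 0]]]
[[[-0.14, -0.137, -0.026, 0.0, 0.0, -0.003, 0], [-0.139, -0.138, -0.025, 0.0, 0.0, -0.004, 0], [-0.137, -0.14, -0.026, 0.0, 0.0, -0.003, 0], [-0.136, -0.142, -0.025, 0.0, 0.0, -0.004, 0], [-0.134, -0.143, -0.026, 0.0, 0.0, -0.003, 0]]]
end [607.5   4.6 330.1] [3.141 0.    3.026]
```

Emit:
drive_tool --rows '[[[-0.155,-0.12,-0.026,0,0,-0.004,0],[-0.154,-0.122,-0.026,0,0,-0.004,0],[-0.152,-0.124,-0.026,0,0,-0.004,0],[-0.15,-0.126,-0.026,0,0,-0.004,0],[-0.149,-0.128,-0.026,0,0,-0.003,0]]]'

```text
t: 1.92
eef_pos: [320.2, 399.9, 266.5]
tcp_rot: [3.141, 0.0, 2.917]
ft_force: [0.9, 0.1, -0.5]
opening: 0.537
grip_force: 0.0
```

Emit:
drive_tool --rows '[[[-0.148,-0.129,-0.026,0,0,-0.004,0],[-0.146,-0.131,-0.026,0,0,-0.003,0],[-0.145,-0.132,-0.025,0,0,-0.004,0],[-0.143,-0.134,-0.026,0,0,-0.003,0],[-0.142,-0.135,-0.025,0,0,-0.004,0]]]'

```text
t: 2.55
eef_pos: [464.3, 201.5, 298.6]
tcp_rot: [3.141, 0.0, 2.973]
ft_force: [0.2, 0.2, -0.5]
opening: 0.023
grip_force: 0.0
```

Emit:
drive_tool --rows '[[[-0.14,-0.137,-0.026,0,0,-0.003,0],[-0.139,-0.138,-0.025,0,0,-0.004,0],[-0.137,-0.14,-0.026,0,0,-0.003,0],[-0.136,-0.142,-0.025,0,0,-0.004,0],[-0.134,-0.143,-0.026,0,0,-0.003,0]]]'

```text
t: 3.18
eef_pos: [608.3, 3.2, 330.4]
tcp_rot: [3.141, 0.0, 3.027]
ft_force: [0.8, -0.3, 0.6]
opening: 0.003
grip_force: 0.0
```

```bash
python3 - <<'E'
from h import *
N=['tester','channel_front','bed_home','stop_face','clamp_pivot','handle_grip','plunger_top','clamp_foot']
p,o=look('wrist','w1.png',N)
print(np.round(p['pose'],2).tolist(),np.round(p['camera_matrix'],0).tolist())
for n in N: print(n,o[n])
s=env.state();print(s['t'],s['eef_pos'],s['tcp_rot'],s['joints'])
E
```

```text
[[0.11, -0.96, -0.25, 539.36], [0.99, 0.11, 0.03, 11.79], [0.0, -0.25, 0.97, 481.44], [0.0, 0.0, 0.0, 1.0]] [[309.0, 0.0, 316.0], [0.0, 309.0, 199.0], [0.0, 0.0, 1.0]]
tester [(0.73, [647.6, -11.9, -1.5])]
channel_front [(0.89, [510.8, 3.8, 23.1])]
bed_home [(0.74, [652.4, -11.0, 20.8])]
stop_face [(0.69, [734.6, -16.3, 22.1])]
clamp_pivot [(0.58, [615.5, 98.9, 63.4])]
handle_grip [(0.67, [611.8, 54.1, 126.9])]
plunger_top []
clamp_foot [(0.67, [645.0, -121.7, 3.7]), (0.36, [604.9, -6.6, 48.0])]
3.625 [607.13084784   5.5424856  330.35618878] [3.14145786e+00 2.72183451e-04 3.02762666e+00] [-9.96791571e-02  3.86547808e-01  1.46941661e+00  1.36406260e-04
  1.28535416e+00 -1.55654790e+00]
```

View pics/w1.png

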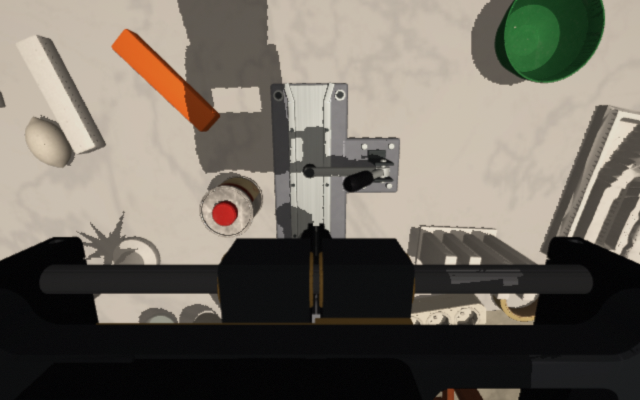

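```bash
sed -i 's/^YT=.*/YT=-0.108/; s/o=(651,-10.5)/o=(649,-10.3)/' h.py; python3 - <<'E'
from h import *
p={'color':cv2.imread('pics/w1.png'),'camera_matrix':None}
q=env.read_camera('wrist');g=cv2.cvtColor(q['color'],cv2.COLOR_BGR2GRAY).astype(float)
def edge(rows,lo,hi,sgn):
    pts=[]
    for r in rows:
        d=sgn*np.diff(cv2.GaussianBlur(g,(5,3),0)[r,lo:hi]);c=lo+d.argmax()+.5
        pts.append(ray(q,(c,r),14)[:2])
    pts=np.array(pts);m=cv2.fitLine(pts.astype(np.float32),cv2.DIST_HUBER,0,.01,.01).ravel()
    return np.arctan(m[1]/m[0]),m[2:]
for rows,lo,hi,s in ((list(range(90,132))+list(range(198,232)),335,362,1),(range(90,225),262,285,-1),(range(200,230),262,285,-1)):
    a,m=edge(rows,lo,hi,s);n=np.array([-np.sin(a),np.cos(a)]);print(a,m,n@(m-[649,-10.3]))
plan([(T(-45,8,142),np.pi+YT),(T(-45,95,142),np.pi+YT,0,22),(T(-45,60,200),np.pi+YT)],0)
E
```

```text
-0.10136552 [617.24243   50.196686] 56.97253822399361
-0.10571416 [558.95526 -56.07681] -55.02254294112541
-0.076909475 [671.18085 -68.11702] -55.941871083913796
[[[0.002, -0.003, 0.188, 0.0, 0.0, -0.0, 0], [0.002, -0.003, 0.188, 0.0, 0.0, -0.001, 0], [0.001, -0.003, 0.189, 0.0, 0.0, -0.0, 0], [0.002, -0.004, 0.188, 0.0, 0.0, -0.001, 0], [-0.0, 0.087, 0.0, 0.0, 0.0, 0.0, 0]]]
[[[-0.0, 0.087, 0.0, 0.0, 0.0, 0.0, 0], [-0.0, 0.087, 0.0, 0.0, 0.0, 0.0, 0], [-0.0, 0.087, 0.0, 0.0, 0.0, 0.0, 0], [-0.0, -0.07, -0.116, 0.0, 0.0, 0.0, 0], [-0.0, -0.07, -0.116, 0.0, 0.0, 0.0, 0]]]
end [610.7  54.1 200.1] [3.141 0.    3.034]
```

Emit:
drive_tool --rows '[[[0.002,-0.003,0.188,0,0,0,0],[0.002,-0.003,0.188,0,0,0,0],[0.002,-0.003,0.188,0,0,0,0],[0.002,-0.004,0.188,0,0,0,0],[0,0.08,0,0,0,0,0]]]'

```text
t: 4.3
eef_pos: [606.0, 21.8, 139.5]
tcp_rot: [-3.141, -0.006, 3.025]
ft_force: [0.6, -0.1, 0.5]
opening: 0.007
grip_force: 0.0
```

Emit:
drive_tool --rows '[[[0,0.08,0,0,0,0,0],[0,0.08,0,0,0,0,0],[0,0.08,0,0,0,0,0],[0,0.08,0,0,0,0,0],[0,0,0,0,0,0,0]]]'

```text
t: 4.92
eef_pos: [616.6, 102.8, 142.1]
tcp_rot: [3.141, -0.0, 3.029]
ft_force: [-0.5, -0.1, -0.5]
opening: 0.003
grip_force: 0.0
```

Emit:
drive_tool --rows '[[[0,0,-0.2,0,0,0,1],[0,0,-0.2,0,0,0,1],[0,0,-0.2,0,0,0,1],[0,0,-0.2,0,0,0,1],[0,0,0,0,0,0,1]]]'

```text
t: 5.55
eef_pos: [617.4, 100.6, 346.1]
tcp_rot: [3.14, 0.007, 3.026]
ft_force: [-0.0, -0.1, -0.4]
opening: 0.475
grip_force: 0.0
```

```bash
sed -i 's/^YT=.*/YT=-0.104/; s/o=(649,-10.3)/o=(649,-9.5)/' h.py; python3 - <<'E'
from h import *
p,o=look('wrist',None,['handle_grip','clamp_foot']);print(o)
cs,o=look('scene',None,['bar','lemon','handle_grip','clamp_foot']);print(o)
# bar corners in w1-like view
w,o=look('side',None,['bar','lemon','handle_grip','clamp_foot']);print(o)
plan([([430,-325,340],np.pi+YT)],1,vmax=55)
E
```

```text
{'handle_grip': [(0.72, [622.8, 147.5, 121.4])], 'clamp_foot': [(0.54, [613.6, 46.4, 151.0])]}
{'bar': [(0.71, [463.8, -346.0, 2.0]), (0.71, [461.2, -189.3, 1.0]), (0.64, [305.2, -272.0, 0.5])], 'lemon': [(0.68, [524.6, -386.2, 2.8])], 'handle_grip': [(0.56, [620.5, 145.6, 121.8]), (0.18, [769.5, 216.8, -1.2])], 'clamp_foot': [(0.58, [616.0, 53.5, 153.5]), (0.33, [527.3, -387.3, -1.1]), (0.3, [767.7, 219.0, -1.3])]}
{'bar': [(0.74, [465.7, -346.5, -1.2]), (0.63, [449.1, -497.0, 1.6]), (0.58, [308.5, -268.9, 1.5])], 'lemon': [(0.52, [520.7, -382.1, 2.4])], 'handle_grip': [(0.57, [622.5, 147.2, 123.0])], 'clamp_foot': []}
[[[0.061, -0.198, 0.001, 0.0, -0.0, -0.0, 1], [0.061, -0.198, 0.001, 0.0, -0.0, -0.0, 1], [0.061, -0.197, 0.001, 0.0, -0.0, -0.001, 1], [0.061, -0.197, 0.001, 0.0, -0.0, -0.0, 1], [0.061, -0.197, 0.001, 0.0, -0.0, -0.001, 1]]]
[[[0.062, -0.197, 0.001, 0.0, -0.0, -0.0, 1], [0.062, -0.197, 0.001, 0.0, -0.0, -0.001, 1], [0.062, -0.198, 0.0, 0.0, -0.0, -0.0, 1], [0.062, -0.197, 0.001, 0.0, -0.0, -0.001, 1]]]
end [ 430.1 -325.   340. ] [ 3.142 -0.     3.039]
```

The clamp is open: the handle is at y≈147 and the foot is up at z≈152. Next I'll move over the bar.

Emit:
drive_tool --rows '[[[0.061,-0.198,0,0,0,0,1],[0.061,-0.198,0,0,0,0,1],[0.061,-0.198,0,0,0,0,1],[0.061,-0.198,0,0,0,0,1],[0.061,-0.198,0,0,0,0,1]]]'

```text
t: 6.82
eef_pos: [511.6, -137.5, 342.3]
tcp_rot: [-3.142, 0.0, 3.027]
ft_force: [-0.2, -0.0, -0.5]
opening: 0.999
grip_force: 0.0
```

Emit:
drive_tool --rows '[[[0.062,-0.197,0,0,0,0,1],[0.062,-0.197,0,0,0,0,1],[0.062,-0.197,0,0,0,0,1],[0.062,-0.197,0,0,0,0,1],[0,0,0,0,0,0,1]]]'

```text
t: 7.45
eef_pos: [427.0, -327.2, 341.9]
tcp_rot: [-3.141, -0.0, 3.023]
ft_force: [-0.2, 0.3, -0.1]
opening: 1.0
grip_force: 0.0
```

```bash
python3 - <<'E'
from h import *
p,o=look('wrist','w2.png',['bar','lemon']);print(o)
print(env.state()['eef_pos'],env.state()['tcp_rot'])
np.savez('w2.npz',pose=p['pose'],K=p['camera_matrix'])
u=pix(p,[465,-346,28]);print(u)
hsv=cv2.cvtColor(p['color'],cv2.COLOR_BGR2HSV)
for d in ((0,0),(60,0),(-60,0),(0,60)): print(hsv[int(u[1]+d[1]),int(u[0]+d[0])])
E
```

```text
{'bar': [(0.98, [458.6, -190.6, -1.6]), (0.98, [311.4, -273.5, -2.1]), (0.84, [461.5, -349.1, 0.1])], 'lemon': [(0.84, [524.5, -383.8, -2.9])]}
[ 428.4311687  -324.15094186  342.09812331] [3.14122790e+00 7.86128711e-05 3.02649338e+00]
[306.03936708 193.65793559]
[ 18  32 220]
[ 16  34 195]
[ 18  40 109]
[ 17  35 182]
```

View pics/w2.png

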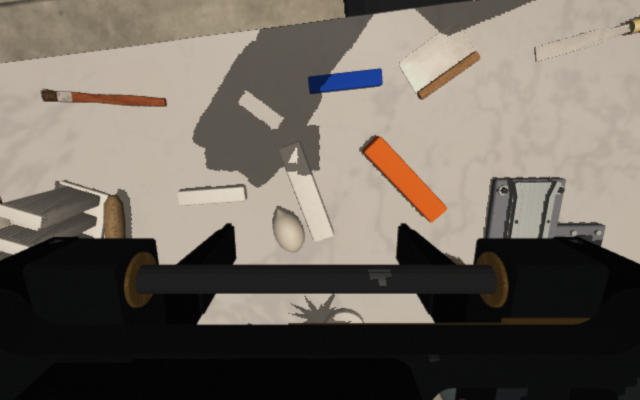

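The wrist view shows the bar from about (290,145) to (324,238). The lemon sits left of its lower half at (288,228), so I'll grasp the upper half, nearer the robot.

```bash
python3 - <<'E'
from h import *
f=np.load('w2.npz');p=dict(pose=f['pose'],camera_matrix=f['K'])
for u in ((281,148),(300,142),(333,235),(315,240)): print(u,ray(p,u,28))
im=cv2.imread('pics/w2.png');g=cv2.GaussianBlur(cv2.cvtColor(im,cv2.COLOR_BGR2GRAY),(3,3),0).astype(float)
# side edges, perpendicular scan mainly horizontal
for name,(a,b) in {'L':((281,148),(315,240)),'R':((300,142),(333,235))}.items():
    pts=[];pz=[]
    for t in np.linspace(.1,.9,40):
        c=np.array(a)*(1-t)+np.array(b)*t;r=int(round(c[1]));lo=int(c[0])-6
        d=np.diff(g[r,lo:lo+13]);d=-d if name=='R' else d
        k=lo+d.argmax()+.5;pts.append(ray(p,(k,r),28)[:2])
    m=cv2.fitLine(np.array(pts,np.float32),cv2.DIST_HUBER,0,.01,.01).ravel();print(name,np.arctan2(m[1],m[0]),m)
cv2.imwrite('pics/w2c.png',cv2.resize(im[125:260,240:380],None,fx=4,fy=4,interpolation=cv2.INTER_CUBIC))
E
```

```text
(281, 148) [ 391.32038162 -374.23769465   28.        ]
(300, 142) [ 385.93361275 -344.99612423   28.        ]
(333, 235) [ 537.45009739 -311.73572843   28.        ]
(315, 240) [ 542.525622   -341.32706348   28.        ]
L 0.21873078 [ 9.7617364e-01  2.1699081e-01  4.7126486e+02 -3.5916626e+02]
R 0.23683436 [ 9.7208560e-01  2.3462653e-01  4.6036993e+02 -3.2990640e+02]
```

View pics/w2c.png

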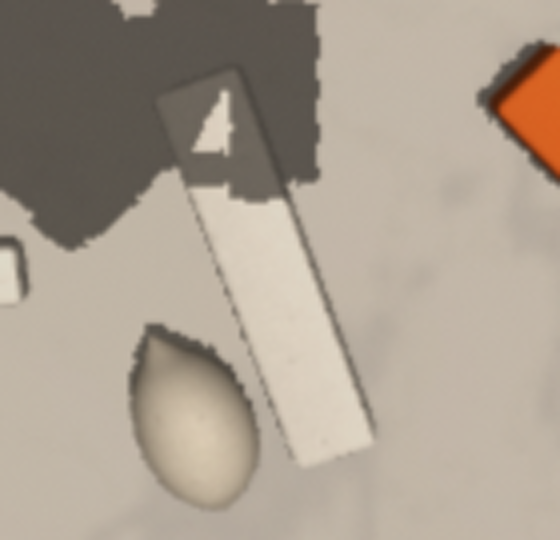

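```bash
python3 - <<'E'
from h import *
plan([([427.5,-353.5,130],np.pi+.225),([427.5,-353.5,30],np.pi+.225,0,40)],1)
E
```

```text
[[[-0.002, -0.023, 0.17, 0.0, 0.0, -0.022, 1], [-0.0, -0.024, 0.17, 0.0, 0.0, -0.022, 1], [0.001, -0.024, 0.169, 0.0, 0.0, -0.021, 1], [0.003, -0.023, 0.17, 0.0, 0.0, -0.022, 1], [0.004, -0.023, 0.169, 0.0, 0.0, -0.021, 1]]]
[[[0.0, -0.0, 0.133, 0.0, 0.0, -0.0, 1], [0.0, -0.0, 0.134, 0.0, 0.0, -0.0, 1], [0.0, -0.0, 0.133, 0.0, 0.0, -0.0, 1]]]
end [ 427.6 -353.4   30.1] [ 3.141  0.    -2.917]
```

Emit:
drive_tool --rows '[[[-0.002,-0.023,0.17,0,0,-0.022,1],[0,-0.024,0.17,0,0,-0.022,1],[0.001,-0.024,0.17,0,0,-0.021,1],[0.003,-0.023,0.17,0,0,-0.022,1],[0.004,-0.023,0.169,0,0,-0.021,1]]]'

```text
t: 8.22
eef_pos: [428.3, -353.0, 128.8]
tcp_rot: [-3.141, 0.0, -2.913]
ft_force: [0.7, -1.7, -0.1]
opening: 0.998
grip_force: 0.0
```

Emit:
drive_tool --rows '[[[0,0,0.133,0,0,0,1],[0,0,0.134,0,0,0,1],[0,0,0.133,0,0,0,1],[0,0,0,0,0,0,1]]]'

```text
t: 8.72
eef_pos: [427.5, -352.3, 28.4]
tcp_rot: [3.138, -0.002, -2.916]
ft_force: [0.1, -0.5, -0.0]
opening: 1.001
grip_force: 0.0
```

Emit:
drive_tool --rows '[[[0,0,0,0,0,0,0],[0,0,0,0,0,0,0],[0,0,0,0,0,0,0],[0,0,0,0,0,0,0],[0,0,0,0,0,0,0]]]'

```text
t: 9.35
eef_pos: [427.4, -354.2, 30.0]
tcp_rot: [-3.141, 0.0, -2.918]
ft_force: [-0.1, 0.8, -0.4]
opening: 0.529
grip_force: 0.0
```

Emit:
drive_tool --rows '[[[0,0,0,0,0,0,0],[0,0,0,0,0,0,0],[0,0,0,0,0,0,0]]]'

```text
t: 9.72
eef_pos: [427.4, -354.1, 29.8]
tcp_rot: [3.142, 0.0, -2.917]
ft_force: [-0.6, -0.4, 0.3]
opening: 0.365
grip_force: 30.0
```

```bash
python3 - <<'E'
from h import *
s=env.state();print(s)
E
```

```text
{'t': 9.725, 'joints': array([-8.11000510e-01,  6.78876676e-01,  1.90046071e+00,  1.03235157e-04,
        5.62307196e-01, -2.60599205e+00]), 'qvel': array([ 0.00066816, -0.00100206, -0.00079572, -0.00062025, -0.00280546,
        0.00040267]), 'tau': array([ 2.96170413e-01, -6.06371498e+01, -1.35629091e+01,  2.22467934e-02,
        4.41767962e-02, -5.45514646e-03]), 'eef_pos': array([ 427.36025056, -354.12557895,   29.82284002]), 'tcp_rot': array([ 3.14151990e+00,  2.08222831e-05, -2.91748478e+00]), 'ft_force': array([-0.60910406, -0.39065306,  0.28268563]), 'moment': array([-0.05100454,  0.10434993, -0.01779803]), 'grip_force': 29.998642802238464, 'opening': 0.3645028263893534}
```

```bash
python3 - <<'E'
from h import *
plan([([427.5,-353.5,150],np.pi+.225,0,40),(T(-113,0,150),np.pi+YT,0,40),(T(-113,0,90),np.pi+YT,0,30)],0)
E
```

```text
[[[-0.0, 0.001, -0.12, 0.0, 0.0, -0.0, 0], [-0.0, 0.0, -0.12, 0.0, 0.0, -0.0, 0], [-0.001, 0.001, -0.12, 0.0, 0.0, -0.0, 0], [-0.0, 0.0, -0.121, 0.0, 0.0, -0.0, 0], [-0.074, 0.129, 0.0, 0.0, 0.0, 0.01, 0]]]
[[[-0.07, 0.131, 0.0, 0.0, 0.0, 0.01, 0], [-0.066, 0.134, 0.0, 0.0, 0.0, 0.011, 0], [-0.061, 0.136, 0.0, 0.0, 0.0, 0.01, 0], [-0.057, 0.137, 0.0, 0.0, 0.0, 0.011, 0], [-0.052, 0.139, 0.0, 0.0, 0.0, 0.01, 0]]]
[[[-0.048, 0.141, 0.0, 0.0, 0.0, 0.011, 0], [-0.043, 0.143, 0.0, 0.0, 0.0, 0.01, 0], [-0.039, 0.144, 0.0, 0.0, -0.0, 0.011, 0], [-0.033, 0.145, 0.0, 0.0, -0.0, 0.01, 0], [-0.0, 0.0, 0.08, 0.0, -0.0, 0.0, 0]]]
[[[-0.0, 0.0, 0.08, 0.0, -0.0, 0.0, 0], [-0.0, 0.0, 0.08, 0.0, -0.0, 0.0, 0]]]
end [536.6   2.2  90.1] [ 3.142 -0.     3.039]
```

Emit:
drive_tool --rows '[[[0,0,-0.12,0,0,0,0],[0,0,-0.12,0,0,0,0],[0,0,-0.12,0,0,0,0],[0,0,-0.12,0,0,0,0],[-0.074,0.129,0,0,0,0.01,0]]]'

```text
t: 10.35
eef_pos: [438.6, -320.0, 151.7]
tcp_rot: [-3.138, 0.002, -2.952]
ft_force: [-0.1, 0.8, -2.6]
opening: 0.366
grip_force: 30.0
```

Emit:
drive_tool --rows '[[[-0.07,0.131,0,0,0,0.01,0],[-0.066,0.134,0,0,0,0.011,0],[-0.061,0.136,0,0,0,0.01,0],[-0.057,0.137,0,0,0,0.011,0],[-0.052,0.139,0,0,0,0.01,0]]]'

```text
t: 10.98
eef_pos: [492.7, -139.5, 149.7]
tcp_rot: [3.141, -0.001, -3.113]
ft_force: [0.9, -0.6, -2.5]
opening: 0.365
grip_force: 30.0
```

Emit:
drive_tool --rows '[[[-0.048,0.141,0,0,0,0.011,0],[-0.043,0.143,0,0,0,0.01,0],[-0.039,0.144,0,0,0,0.011,0],[-0.033,0.145,0,0,0,0.01,0],[0,0,0.08,0,0,0,0]]]'

```text
t: 11.6
eef_pos: [537.3, 3.8, 130.3]
tcp_rot: [3.141, 0.002, 3.041]
ft_force: [-0.6, 0.6, -2.6]
opening: 0.367
grip_force: 30.0
```

Emit:
drive_tool --rows '[[[0,0,0.08,0,0,0,0],[0,0,0.08,0,0,0,0],[0,0,0,0,0,0,0]]]'

```text
t: 11.98
eef_pos: [535.6, 1.9, 88.7]
tcp_rot: [3.141, -0.003, 3.039]
ft_force: [0.2, 0.9, -2.0]
opening: 0.364
grip_force: 30.0
```

```bash
python3 - <<'E'
from h import *
s=env.state();print(s['t'],s['eef_pos'],s['tcp_rot'],s['opening'],s['grip_force'])
for c in ('wrist','side'):
    p,o=look(c,c[0]+'3.png',['bar','channel_front','stop_face','bed_home']);print(o)
cv2.imwrite('pics/s3c.png',cv2.resize(p['color'][180:270,240:360],None,fx=5,fy=5,interpolation=cv2.INTER_CUBIC))
E
```

```text
11.975 [535.6231689    1.87376331  88.69050825] [ 3.14145252e+00 -3.09997923e-03  3.03906319e+00] 0.36408899933557315 29.99808669090271
{'bar': [(0.9, [456.8, -190.7, -1.1]), (0.72, [511.8, 5.8, 20.6]), (0.61, [569.8, -2.2, 58.8])], 'channel_front': [(0.92, [510.3, 5.1, 24.2])], 'stop_face': [], 'bed_home': []}
{'bar': [(0.64, [578.3, 0.1, 58.5]), (0.59, [459.5, -192.6, 5.7]), (0.42, [306.6, -269.0, 1.0])], 'channel_front': [(0.77, [509.7, 3.6, 20.6])], 'stop_face': [(0.8, [731.8, -20.8, 21.2])], 'bed_home': [(0.89, [651.7, -7.7, 19.4]), (0.3, [730.3, -21.1, 23.2])]}
```

View pics/w3.png

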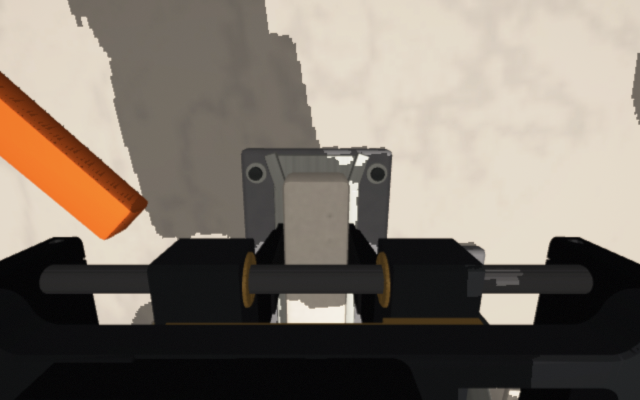

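The wrist view shows the bar, columns 285–348 (middle 316), centred on the plate, whose bolts are at (255,174) and (377,173). Lowering it and releasing.

Emit:
drive_tool --rows '[[[0,0,0.05,0,0,0,0],[0,0,0.05,0,0,0,0],[0,0,0.04,0,0,0,0],[0,0,0.01,0,0,0,0],[0,0,0,0,0,0,0]]]'

```text
t: 13.1
eef_pos: [536.4, 1.8, 52.2]
tcp_rot: [3.142, -0.0, 3.039]
ft_force: [0.3, 0.3, -1.9]
opening: 0.364
grip_force: 30.0
```

```bash
python3 - <<'E'
from h import *
p,o=look('side',None,['bar']);s=env.state();print(o,s['eef_pos'],s['tcp_rot'],s['ft_force'],s['moment'])
E
```

```text
{'bar': [(0.69, [460.0, -191.0, 4.7]), (0.58, [575.9, -3.4, 20.9]), (0.49, [305.5, -269.7, 2.3])]} [536.51546273   1.73714246  52.25117487] [3.14151808e+00 3.80956587e-05 3.03899806e+00] [-0.58585814  0.03230106 -2.09980997] [-0.00013412  0.09224865  0.04763311]
```

Emit:
drive_tool --rows '[[[-0.02,0,0,0,0,0,0],[-0.02,0,0,0,0,0,0],[0,0,0,0,0,0,0.6],[0,0,0,0,0,0,0.6],[0,0,0,0,0,0,0.6]]]'

```text
t: 13.82
eef_pos: [546.3, 0.7, 52.4]
tcp_rot: [3.142, 0.0, 3.039]
ft_force: [0.0, 0.3, -0.5]
opening: 0.588
grip_force: 0.0
```

Emit:
drive_tool --rows '[[[0,0,-0.08,0,0,0,0.6],[0,0,-0.16,0,0,0,0.6],[0,0,-0.16,0,0,0,0],[0,0,0,0,0,0,0]]]'

```text
t: 14.32
eef_pos: [547.4, 0.6, 155.1]
tcp_rot: [3.142, 0.005, 3.039]
ft_force: [-0.2, 0.3, 0.5]
opening: 0.447
grip_force: 0.0
```

```bash
python3 - <<'E'
from h import *
for c in ('wrist','side'):
    p,o=look(c,None,['bar']);print(o)
s=env.state();print(s['eef_pos'],s['tcp_rot'],s['ft_force'])
plan([(T(-168,0,130),np.pi+YT,-.25,40),(T(-168,0,52),np.pi+YT,-.25,26)],0)
E
```

```text
{'bar': [(0.83, [456.4, -190.4, -1.2]), (0.62, [581.9, -2.8, 24.4])]}
{'bar': [(0.72, [461.1, -191.5, 4.4]), (0.64, [307.1, -269.9, 1.8]), (0.64, [507.4, 2.4, 22.2])]}
[545.87634917   0.76547268 151.35893031] [ 3.14148030e+00 -1.68933049e-03  3.03901578e+00] [ 0.74566798 -0.02979025  0.16008373]
[[[0.129, 0.001, 0.043, 0.0, -0.04, 0.0, 0], [0.133, 0.001, 0.026, 0.0, -0.04, 0.0, 0], [0.019, 0.0, 0.076, 0.0, -0.0, 0.0, 0], [0.019, 0.0, 0.076, 0.0, -0.0, 0.0, 0], [0.019, 0.0, 0.075, 0.0, -0.0, 0.0, 0]]]
[[[0.02, 0.0, 0.076, 0.0, -0.0, 0.0, 0]]]
end [481.9   7.9  51.9] [3.141 0.25  3.039]
```

Emit:
drive_tool --rows '[[[0.141,0,0.043,0,-0.04,0,0],[0.145,0,0.026,0,-0.04,0,0],[0,0,0,0,0,0,0]]]'

```text
t: 14.9
eef_pos: [471.3, 8.7, 128.6]
tcp_rot: [3.141, 0.245, 3.039]
ft_force: [0.6, 0.3, -0.6]
opening: 0.013
grip_force: 0.0
```

Emit:
drive_tool --rows '[[[0.019,0,0.076,0,0,0,0],[0.019,0,0.076,0,0,0,0],[0.019,0,0.076,0,0,0,0],[0.019,0,0.076,0,0,0,0],[0,0,0,0,0,0,0]]]'

```text
t: 15.52
eef_pos: [477.0, 7.8, 50.8]
tcp_rot: [3.141, 0.248, 3.039]
ft_force: [-0.4, 0.5, -0.3]
opening: 0.005
grip_force: 0.0
```

```bash
python3 - <<'E'
from h import *
p,o=look('wrist','w4.png',['bar']);print(o,np.round(p['pose'][:3,3],0))
s=env.state();print(s['t'],s['eef_pos'],s['tcp_rot'],s['ft_force'],s['opening'])
plan([(T(-110,0,52),np.pi+YT,-.25,16),(T(-93,0,52),np.pi+YT,-.25,8)],0)
E
```

```text
{'bar': [(0.63, [457.4, -189.4, -2.1])]} [373.  19. 180.]
15.625 [477.35491079   7.81169662  52.21062454] [3.14144659 0.25054766 3.03900843] [ 0.7703356   0.29843288 -1.06571086] 0.004104276653557107
[[[-0.061, 0.001, 0.016, 0.0, 0.0, 0.0, 0], [-0.06, 0.0, 0.016, 0.0, 0.0, 0.0, 0], [-0.061, 0.001, 0.015, 0.0, 0.0, 0.0, 0], [-0.06, 0.0, 0.016, 0.0, 0.0, 0.0, 0], [-0.022, -0.0, 0.006, 0.0, 0.0, 0.0, 0]]]
[[[-0.022, -0.0, 0.005, 0.0, 0.0, 0.0, 0], [-0.022, -0.0, 0.006, 0.0, 0.0, 0.0, 0]]]
end [5.565e+02 2.000e-01 5.190e+01] [3.141 0.251 3.039]
```

View pics/w4.png

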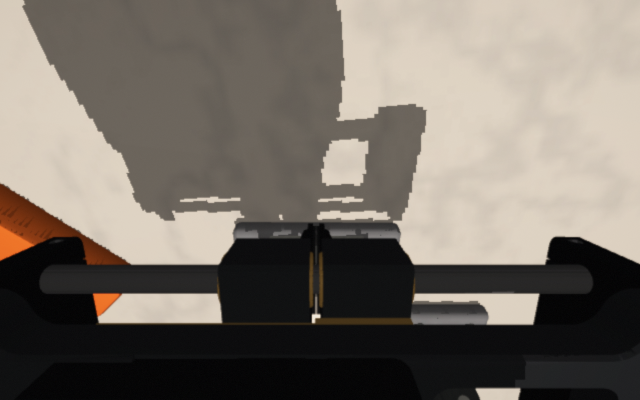

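The picture shows only the plate's front edge at row 222. The camera has moved back towards the robot, so the tilt is the right way. Pushing now.

Emit:
drive_tool --rows '[[[-0.061,0,0.016,0,0,0,0],[-0.061,0,0.016,0,0,0,0],[-0.061,0,0.015,0,0,0,0],[-0.061,0,0.016,0,0,0,0],[-0.022,0,0.006,0,0,0,0]]]'

```text
t: 16.25
eef_pos: [546.4, 0.7, 52.3]
tcp_rot: [3.142, 0.252, 3.039]
ft_force: [-1.4, -0.2, 1.4]
opening: 0.006
grip_force: 0.8
```

Emit:
drive_tool --rows '[[[-0.022,0,0.005,0,0,0,0],[-0.022,0,0.006,0,0,0,0],[0,0,0,0,0,0,0]]]'

```text
t: 16.62
eef_pos: [556.9, -0.4, 52.2]
tcp_rot: [3.142, 0.252, 3.039]
ft_force: [-0.4, 0.4, 0.2]
opening: 0.002
grip_force: 0.0
```

```bash
python3 - <<'E'
from h import *
for c in ('scene','side'):
    p,o=look(c,None,['bar','stop_face']);print(o)
s=env.state();print(s['t'],s['eef_pos'],s['tcp_rot'],s['ft_force'],s['opening'])
E
```

```text
{'bar': [(0.91, [461.5, -190.4, 5.0]), (0.79, [305.8, -271.3, 1.7]), (0.72, [652.8, -12.5, 22.9])], 'stop_face': [(0.77, [735.2, -18.9, 20.3]), (0.27, [656.5, -13.6, 24.8])]}
{'bar': [(0.91, [651.0, -10.9, 23.0]), (0.55, [461.0, -194.7, 4.8]), (0.52, [303.0, -267.9, 1.4])], 'stop_face': [(0.71, [729.6, -19.9, 18.0]), (0.45, [725.9, -309.6, 0.4])]}
16.925 [ 5.56389352e+02 -2.97239892e-01  5.22264890e+01] [3.14150711 0.25138463 3.03901415] [0.14438338 0.346222   0.13365895] 0.004186315204073888
```

Emit:
drive_tool --rows '[[[-0.008,0,0.002,0,0,0,0],[0,0,0,0,0,0,0]]]'

```text
t: 17.18
eef_pos: [558.6, -0.6, 52.2]
tcp_rot: [3.141, 0.251, 3.039]
ft_force: [-0.5, -0.5, -0.6]
opening: 0.006
grip_force: 0.1
```

Emit:
drive_tool --rows '[[[-0.008,0,0.002,0,0,0,0],[0,0,0,0,0,0,0]]]'

```text
t: 17.42
eef_pos: [560.4, -0.7, 52.1]
tcp_rot: [3.141, 0.251, 3.039]
ft_force: [-2.4, -0.6, 1.3]
opening: 0.005
grip_force: 1.2
```

Emit:
drive_tool --rows '[[[-0.004,0,0.001,0,0,0,0],[0,0,0,0,0,0,0]]]'

```text
t: 17.68
eef_pos: [560.7, -0.7, 52.0]
tcp_rot: [3.141, 0.249, 3.039]
ft_force: [-5.6, 0.2, 4.0]
opening: 0.004
grip_force: 3.3
```

```bash
python3 - <<'E'
from h import *
plan([(T(-108,0,55),np.pi+YT,-.25),(T(-120,0,260),np.pi+YT,0,55),(T(-45,205,260),np.pi+YT,0,55),(T(-45,205,141),np.pi+YT,0,45),(T(-45,103,141),np.pi+YT,0,22)],0)
E
```

```text
[[[0.072, 0.002, -0.03, 0.0, -0.0, 0.0, 0], [-0.039, 0.0, -0.202, 0.0, 0.02, 0.0, 0], [-0.026, 0.0, -0.204, 0.0, 0.02, 0.0, 0], [-0.014, 0.0, -0.205, 0.0, 0.02, 0.0, 0], [-0.0, 0.0, -0.205, 0.0, 0.019, 0.0, 0]]]
[[[-0.075, 0.205, 0.0, 0.0, 0.0, 0.0, 0], [-0.076, 0.205, 0.0, 0.0, 0.0, 0.0, 0], [-0.075, 0.205, 0.0, 0.0, 0.0, 0.0, 0], [-0.076, 0.205, 0.0, 0.0, 0.0, 0.0, 0], [0.0, -0.0, 0.159, 0.0, 0.0, 0.0, 0]]]
[[[0.0, -0.0, 0.159, 0.0, 0.0, 0.0, 0], [0.001, -0.0, 0.158, 0.0, 0.0, 0.0, 0], [0.0, -0.082, 0.0, 0.0, 0.0, 0.0, 0], [0.0, -0.082, 0.0, 0.0, 0.0, 0.0, 0], [0.0, -0.081, 0.0, 0.0, 0.0, 0.0, 0]]]
[[[0.0, -0.082, 0.0, 0.0, 0.0, 0.0, 0], [0.001, -0.081, 0.0, 0.0, 0.0, 0.0, 0]]]
end [614.8  97.7 141.1] [3.141e+00 1.000e-03 3.039e+00]
```

Emit:
drive_tool --rows '[[[0.072,0,-0.03,0,0,0,0],[-0.039,0,-0.202,0,0.02,0,0],[-0.026,0,-0.204,0,0.02,0,0],[-0.014,0,-0.205,0,0.02,0,0],[0,0,-0.205,0,0.019,0,0]]]'

```text
t: 18.3
eef_pos: [530.0, 2.4, 262.4]
tcp_rot: [3.142, 0.003, 3.039]
ft_force: [-0.1, -0.5, -0.9]
opening: 0.005
grip_force: 0.0
```

Emit:
drive_tool --rows '[[[-0.075,0.205,0,0,0,0,0],[-0.076,0.205,0,0,0,0,0],[-0.075,0.205,0,0,0,0,0],[-0.076,0.205,0,0,0,0,0],[0,0,0,0,0,0,0]]]'

```text
t: 18.92
eef_pos: [627.0, 201.6, 259.6]
tcp_rot: [3.141, 0.004, 3.042]
ft_force: [-0.4, -0.1, -0.2]
opening: 0.007
grip_force: 0.0
```

```bash
python3 - <<'E'
from h import *
for c in ('scene','side'):
    p,o=look(c,None,['bar','handle_grip']);print(o)
s=env.state();print(s['t'],s['eef_pos'],s['tcp_rot'],s['ft_force'],s['opening'])
E
```

```text
{'bar': [(0.97, [462.5, -191.8, 0.6]), (0.73, [654.9, -11.5, 22.2]), (0.64, [620.1, 147.0, 125.6])], 'handle_grip': [(0.61, [617.3, 146.9, 128.9])]}
{'bar': [(0.86, [657.2, -12.8, 20.9]), (0.8, [459.0, -190.0, 3.1]), (0.62, [449.2, -494.8, -0.4])], 'handle_grip': [(0.52, [624.9, 146.1, 120.9])]}
19.225 [626.02080312 197.54523687 260.74328397] [3.14141809 0.00360333 3.03777714] [-0.52494117  1.00462497  0.45614921] 0.004264700145445251
```

The bar is home at about (655,-12). Next I'll lower the fingers and throw the clamp.

Emit:
drive_tool --rows '[[[0,0,0.159,0,0,0,0],[0,0,0.159,0,0,0,0],[0,0,0.159,0,0,0,0],[0,-0.08,0,0,0,0,0],[0,-0.08,0,0,0,0,0]]]'

```text
t: 19.85
eef_pos: [623.2, 157.9, 143.4]
tcp_rot: [3.14, 0.006, 3.039]
ft_force: [-0.0, 1.1, -1.5]
opening: 0.004
grip_force: 0.9
```

Emit:
drive_tool --rows '[[[0,-0.08,0,0,0,0,0],[0,-0.08,0,0,0,0,0],[0,-0.08,0,0,0,0,0],[0,0,0,0,0,0,0]]]'

```text
t: 20.35
eef_pos: [616.2, 97.3, 141.3]
tcp_rot: [-3.142, 0.003, 3.037]
ft_force: [0.6, 1.2, 0.4]
opening: 0.006
grip_force: 0.0
```

```bash
python3 - <<'E'
from h import *
for c in ('scene','side'):
    p,o=look(c,None,['bar','handle_grip','clamp_foot']);print(o)
s=env.state();print(s['t'],s['eef_pos'],s['tcp_rot'],s['ft_force'])
E
```

```text
{'bar': [(0.92, [460.6, -188.6, 1.2]), (0.87, [455.5, -494.5, 0.1]), (0.6, [655.5, -10.1, 23.7])], 'handle_grip': [(0.7, [608.0, 53.3, 131.0])], 'clamp_foot': [(0.42, [377.6, 267.1, 0.7])]}
{'bar': [(0.78, [654.1, -8.3, 21.8]), (0.69, [462.4, -192.8, 3.7]), (0.52, [305.7, -271.0, -1.5])], 'handle_grip': [(0.41, [616.2, 57.4, 129.2])], 'clamp_foot': []}
20.75 [616.16315766  99.61769627 140.96497176] [3.14153361e+00 2.91109327e-03 3.03980677e+00] [-0.0445256  -0.54326505  0.59147699]
```

The handle is thrown closed. Next is the plunger.

```bash
python3 - <<'E'
from h import *
plan([(T(-45,110,270),np.pi+YT),(T(45,0,270),np.pi+YT),(T(45,0,222),np.pi+YT,0,25)],0)
E
```

```text
[[[0.001, 0.007, -0.172, 0.0, 0.0, 0.0, 0], [0.001, 0.006, -0.172, 0.0, 0.0, 0.0, 0], [0.001, 0.007, -0.172, 0.0, 0.001, 0.001, 0], [-0.12, -0.147, -0.0, 0.0, -0.0, -0.0, 0], [-0.12, -0.147, -0.0, 0.0, -0.0, -0.0, 0]]]
[[[-0.121, -0.146, -0.0, 0.0, -0.0, -0.0, 0], [0.0, -0.0, 0.096, 0.0, -0.0, -0.0, 0], [0.0, -0.0, 0.096, 0.0, -0.0, -0.0, 0]]]
end [693.8 -14.1 221.9] [ 3.142 -0.     3.037]
```

Emit:
drive_tool --rows '[[[0,0.007,-0.172,0,0,0,0],[0,0.007,-0.172,0,0,0,0],[0,0.007,-0.172,0,0,0,0],[-0.12,-0.147,0,0,0,0,0],[-0.12,-0.147,0,0,0,0,0]]]'

```text
t: 21.38
eef_pos: [669.1, 24.9, 271.2]
tcp_rot: [3.141, 0.005, 3.041]
ft_force: [-0.2, -0.2, -0.3]
opening: 0.008
grip_force: 0.0
```

Emit:
drive_tool --rows '[[[-0.12,-0.147,0,0,0,0,0],[0,0,0.06,0,0,0,0],[0,0,0,0,0,0,0]]]'

```text
t: 21.75
eef_pos: [693.9, -14.1, 253.7]
tcp_rot: [3.141, 0.0, 3.039]
ft_force: [-0.3, -0.5, 0.2]
opening: 0.005
grip_force: 0.0
```

```bash
python3 - <<'E'
from h import *
for c in ('scene','side'):
    p,o=look(c,c+'9.png',['plunger_top','bar']);print(o)
s=env.state();print(s['t'],s['eef_pos'],s['tcp_rot'],s['ft_force'])
sc=cv2.imread('pics/scene9.png')[150:250,280:390];sd=cv2.imread('pics/side9.png')[170:260,240:350]
sd=cv2.copyMakeBorder(sd,0,10,0,0,cv2.BORDER_CONSTANT)
cv2.imwrite('pics/p9.png',cv2.resize(np.hstack([sc,sd]),None,fx=3.6,fy=3.6,interpolation=cv2.INTER_CUBIC))
E
```

```text
{'plunger_top': [(0.51, [768.9, 220.4, -1.8]), (0.46, [697.7, -10.9, 198.6])], 'bar': [(0.86, [453.3, -496.5, 1.0]), (0.81, [654.4, -11.6, 21.8]), (0.74, [461.5, -190.6, 3.1])]}
{'plunger_top': [(0.47, [691.0, -14.5, 195.9])], 'bar': [(0.85, [459.8, -194.7, 0.2]), (0.8, [656.1, -11.0, 21.1]), (0.53, [450.6, -496.6, 0.7])]}
22.05 [694.59888043 -13.79504576 256.10024614] [3.14150392 0.00409822 3.03997352] [-0.60985439  0.3025443  -0.02551223]
```

View pics/p9.png

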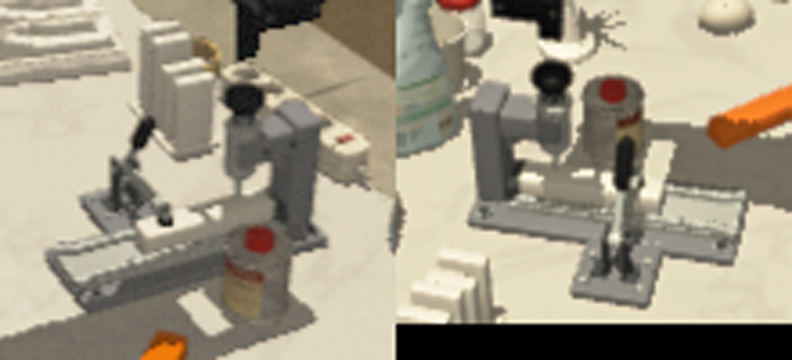

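Both views show the bar home, the clamp foot on it at about (165,215) in the left crop, and the finger above the cap. Pressing.

Emit:
drive_tool --rows '[[[0,0,0.08,0,0,0,0],[0,0,0.06,0,0,0,0],[0,0,0.02,0,0,0,0],[0,0,0,0,0,0,0]]]'

```text
t: 22.55
eef_pos: [694.9, -14.5, 215.5]
tcp_rot: [3.141, 0.003, 3.039]
ft_force: [0.5, 0.4, -0.6]
opening: 0.003
grip_force: 0.0
```

Emit:
drive_tool --rows '[[[0,0,0.015,0,0,0,0],[0,0,0.015,0,0,0,0],[0,0,0.01,0,0,0,0],[0,0,0.01,0,0,0,0],[0,0,0,0,0,0,0]]]'

```text
t: 23.18
eef_pos: [695.2, -14.6, 204.6]
tcp_rot: [3.141, 0.006, 3.039]
ft_force: [-3.1, 0.9, 11.4]
opening: 0.005
grip_force: 5.7
```

Emit:
drive_tool --rows '[[[0,0,0.008,0,0,0,0],[0,0,0.008,0,0,0,0],[0,0,0.004,0,0,0,0],[0,0,0,0,0,0,0]]]'

```text
t: 23.68
eef_pos: [695.2, -14.6, 200.3]
tcp_rot: [3.142, 0.006, 3.039]
ft_force: [-4.4, 0.8, 15.0]
opening: 0.003
grip_force: 7.4
```

Emit:
drive_tool --rows '[[[0,0,0.004,0,0,0,0],[0,0,0.004,0,0,0,0],[0,0,0,0,0,0,0]]]'

```text
t: 24.05
eef_pos: [695.3, -14.6, 200.2]
tcp_rot: [-3.142, 0.008, 3.039]
ft_force: [-8.4, 1.3, 26.8]
opening: 0.0
grip_force: 13.6
```

Bottomed: the force jumped to 27 N with no further travel. I'll hold there for 0.6 s, then lift off.

Emit:
drive_tool --rows '[[[0,0,0,0,0,0,0],[0,0,0,0,0,0,0],[0,0,0,0,0,0,0],[0,0,0,0,0,0,0],[0,0,0,0,0,0,0]]]'

```text
t: 24.68
eef_pos: [695.3, -14.6, 200.2]
tcp_rot: [-3.142, 0.008, 3.039]
ft_force: [-8.9, 0.9, 26.9]
opening: 0.002
grip_force: 13.6
```

Emit:
drive_tool --rows '[[[0,0,-0.03,0,0,0,0],[0,0,-0.03,0,0,0,0],[0,0,-0.06,0,0,0,0],[0,0,-0.16,0,0,0,0],[0,0,-0.16,0,0,0,0]]]'

```text
t: 25.3
eef_pos: [694.4, -14.6, 307.2]
tcp_rot: [3.142, 0.003, 3.039]
ft_force: [0.3, 0.6, -0.2]
opening: 0.003
grip_force: 0.0
```

Emit:
drive_tool --rows '[[[0,0,0,0,0,0,0],[0,0,0,0,0,0,0],[0,0,0,0,0,0,0]]]'

```text
t: 25.68
eef_pos: [694.2, -14.5, 304.6]
tcp_rot: [3.141, 0.001, 3.039]
ft_force: [-0.5, 0.7, 0.2]
opening: 0.007
grip_force: 0.0
```

```bash
python3 - <<'E'
from h import *
for c in ('scene','side'):
    p,o=look(c,None,['plunger_top','bar','handle_grip','tin','lemon']);print(o)
print(env.state()['t'],env.state()['ft_force'])
E
```

```text
{'plunger_top': [(0.5, [695.8, -14.0, 195.7])], 'bar': [(0.79, [655.0, -9.3, 22.0]), (0.77, [463.0, -187.4, 3.7]), (0.75, [307.2, -271.3, 4.0])], 'handle_grip': [(0.56, [608.0, 54.7, 132.7])], 'tin': [(0.69, [644.2, -122.7, 4.6])], 'lemon': []}
{'plunger_top': [(0.64, [690.7, -17.5, 195.7]), (0.4, [638.6, -123.0, 1.3])], 'bar': [(0.88, [656.2, -11.4, 21.4]), (0.59, [459.5, -191.7, 4.0]), (0.5, [306.8, -270.4, 1.9])], 'handle_grip': [(0.64, [611.2, 53.1, 129.0])], 'tin': [(0.81, [637.4, -125.3, 4.2]), (0.37, [729.9, -19.8, 23.8])], 'lemon': [(0.46, [520.5, -381.7, 2.1])]}
26.275 [-0.26118873 -0.53994882 -0.50730819]
```

```bash
python3 -c "
from cell import env
print(env.job_done())"
```

```text
the job is handed in; nothing more can be done
None
```

I handed the job in at about 26 s. The last camera check showed the bar home, the clamp closed and the plunger back up after bottoming for over 0.6 s; the tin and lemon had not moved, but I did not re-check the other bystanders, and no verdict came back.

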